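# Shut the balance's draught doors and tare it

### The arm

A 7-joint arm with a two-finger parallel gripper is mounted at the origin on the work surface. World frame = base frame: x ahead of the robot, y to its left, z up, the work surface at z = 0. Lengths are in mm, angles in degrees, forces in N, time in s.
With the tool pointing down it reaches from about 400 to 850 mm from the base axis. Payload 4.5 kg.
Tool frame: the origin (TCP) lies on the front face of the gripper's body, between the roots of the fingers; the fingertips stand 64 mm ahead of it and the grasp point (between the pads) lies 45 mm ahead of it; z points along the fingers, y is the direction in which the jaws open and shut (so a half turn about z gives the same grasp; the last joint's range is limited). The gripper opens to 88 mm and grips with 3 to 60 N. Pads are 18 mm wide; open, the fingers measure 123 mm over their backs; the gripper's body (75 mm by 187 mm) begins 45 mm behind the grasp point.
Start: joints at [75.046, 39.483, -11.15, 89.685, 9.013, 51.709, -12.324], TCP at [181.62, -598.048, 302.743] pointing down, gripper open.
Joint ranges: [-172.22, 172.22], [-26.19, 119.32], [-84.43, 86.54], [7.71, 146.69], [-57.33, 237.33], [2.42, 119.75], [-152.13, 152.13]. Speed limits (degrees/s): [147.25, 147.25, 180, 180, 180, 180, 180].

### API

Orientations are given as a 3x3 rotation matrix whose columns are the frame's x, y, z axes.
In Python, from station import env, optics, order, finder gives the robot as it stands.
- The arm moves only by the shell command python3 -m jog 'ROWS' [FORCE]. ROWS is JSON, a list of rows, each a list of 7 numbers: the turn, a rotation vector about the tool's x, y, z as a fraction of full scale, then the shift along the tool's x, y, z as a fraction of full scale, then the finger opening in mm, from 0 to 88.1. A call has 1 to 5 rows; each row shifts and turns the pose as measured when the row begins, along the tool's axes as they then stand; what a row does not reach is not made up. Full scale, the value 1, is 0.4 m for a shift and 4 degrees for a turn. A row lasts 1/8 s, in which the tool goes at most 62.5 mm and 10.7 degrees, less where a joint would pass 70% of its speed; a pose out of reach is approached as far as the arm can. A call with a number of a shift or a turn outside -1 to 1 is refused whole. A call with a gripper value outside its range is refused whole. The fingers move at their own pace and stop on an object; FORCE is the grip in N (left out, the last holds). Time passes only in rows, so rows that do not move let the fingers close. It gives the time, the measured TCP pose, the force and the opening at its end, in the units of the state.
- env.read_state(): the state, without advancing time (a new reading comes with each control period).
- optics.read_camera(name): name is "side" or "top" or "wrist"; returns the picture (480x640x3 uint8, red, green, blue); there is no depth.
- optics.get_calibration(name): a dict with "mtx" (3x3 intrinsics, pixels), "origin" and "attitude" of the camera in the world; the wrist camera has in their place "tool_from_camera" (4x4, takes a point from camera to tool coordinates, whose origin is the TCP and whose axes are the flange's). Camera axes: x right, y up, looking along -z (the intrinsics and any distortion apply to the point x, -y, -z); pixel columns grow to the right and rows downward; lengths in mm; the calibration is good to about 2 mm. The wrist camera is an equidistant fisheye: a pixel r from the principal point sees the ray r / f radians off the axis. A picture is of the moment at which its call begins: read the wrist's pose just before it. get_calibration takes no time and is no camera call.
- order.close_job(): hands the job in, once; it reports no verdict.
Trained networks look in the newest picture that a camera, given by its name, has taken for a name from the list of things; names that differ only in an ending like _2 or _b are one class to them, and where a whole thing is asked for, a point or a joint stands for the part that bears it (a point fixed in the world has none). Each returns a list of dicts, best first, with "confidence" (0 to 1); they miss things now and then, are a little off and sometimes report something else, mostly with a low value. They report only what shows in the picture. A call takes as long as a camera call.
- finder.silhouettes(query, camera): "pixels" (480x640 bool, what is visible of it) and "point" ([row, column] in pixels, amid what is visible of it).
The state is a dict: "time_s": time; "joint_positions": joint angles; "qd": joint speeds; "joint_torque": joint torques, N m; "eef_pos": TCP position; "eef_rot": TCP orientation; "wrist_force": force on the tool from outside, world axes, zero at the start; "torque": the same for the moment, N m; "grip_width": finger opening in mm.
Only numpy, scipy, OpenCV 4.12 (cv2) and the standard library are available. Lean on these libraries where they do the work, as an engineer would, in place of code of your own. Each camera call takes 0.05 s, during which the arm holds its last target. There are 200 camera calls.

### The job

A sample bottle stands on the balance's pan and both sliding glass side doors have been left open. With the fingertips push both doors fully shut by their upright tabs, in either order, then press the bar-shaped tare key right down and let it come up again. Leave the round key alone, do not lift or shift the bottle on the pan, and leave all the other things on the bench where they stand.

Things in the scene. Friction and masses are not known exactly. Their poses are not given: they have to be found in the camera images.
- balance: White laboratory balance, fixed, 360 mm deep, 210 wide. Origin on the table under the middle of its chamber; x to its rear (roughly away from the robot), y to its left, z up. In its frame: front deck with the keys x -195 to -75 mm, top 60 high; glass chamber (fixed front and roof) x -75 to 75, y -88 to 88; rear tower x 75 to 165. Roof and tower top 180 high.
- pan (a point): Centre of the top of the round weighing pan (80 mm wide) in the chamber, 70 mm above the table.
- pan_bottle: Small amber bottle, 30 mm wide, 60 tall, standing on the pan; origin at the middle of its underside.
- door_left (a joint): Left glass side door of the chamber. Metres it has been slid to the rear: 0 = fully shut, 0.11 = fully open. It slides only along the balance's x; it shuts towards the front (-x), takes about 2 N, stays where it is left, and has a rigid stop at 0.
- door_right (a joint): Right glass side door, the same as the left one, on the balance's -y side.
- tab_left (a point): Centre of the upright grey tab at the front end of the left door, 195 mm above the table; axes as the balance's. 18 mm along x, 30 along y, 34 high (178 to 212 mm: 32 clear of the roof); moves with the door. Nothing stands behind (+x of) it above 180 mm. Door shut: tab at x -55, y 98 mm in the balance's frame.
- tab_right (a point): The same tab on the right door; door shut: at x -55, y -98 mm in the balance's frame.
- tare_key (a joint): Travel of the tare key, metres: 0 = up, 0.005 = fully down. Springs back; about 5 N holds it fully down.
- tare_top (a point): Centre of the top of the tare key, the black BAR-shaped key, 22 mm (balance's x) by 44 mm (y), on the front deck, 73 mm above the table when up; pressed straight down. 55 mm left or right of the deck's middle (this changes), 135 mm in front of the balance's origin, 60 mm in front of the glass chamber.
- round_key (a joint): Travel of the round key, same spring: 0 = up, 0.005 = down. Not to be pressed.
- round_top (a point): Centre of the top of the ROUND black key, 22 mm across, on the other side of the front deck, same height.
- bottle_l: Bystander, to be left alone: amber bottle, 44 mm wide, 95 tall, beside the front left of the balance.
- bottle_r: Bystander, to be left alone: amber bottle, 44 mm wide, 95 tall, beside the front right of the balance.
- jar: Bystander, to be left alone: amber jar, 60 mm wide, 60 tall, left of the balance.
- beaker: Bystander, to be left alone: clear open beaker, 56 mm wide, 70 tall, right of the balance.
- weight: Bystander, to be left alone: small brass weight with a knob, 32 mm wide, 50 tall, near the right side of the balance.
- tray: Bystander, to be left alone: small steel tray 100 x 70 x 20 mm, far left.
- spatula: Bystander, to be left alone: spatula 160 mm long lying far right.

How it is judged (in metres and radians):
On the way, in this order (a step that is already met when the one before it is completed fails the run):
1. both side doors are pushed shut (each within 4 mm of its stop) (value of joint each of door_left, door_right below 0.004 m), for 0.1 s.
2. the bar-shaped tare key is pressed down (3.5 mm or more) with both doors shut (all of step 1 and value of joint tare_key above 0.0035 m), for 0.05 s.
At the end, for the whole second after the job is handed in: Both doors within 4 mm of fully shut, the tare key up again after its press (within 1 mm), the round key up, the bottle at rest upright (within 0.2 rad) on the pan (within 35 mm of its centre) (all of step 1 and value of joint each of tare_key, round_key below 0.001 m and distance between pan_bottle and pan below 0.035 m and angle between pan_bottle's own z axis and vertical below 0.2 rad and linear speed of pan_bottle below 0.02 m/s); the robot touches nothing.
It fails at once if the tare key is pressed (over 3 mm) while a door is more than 6 mm open (value of joint tare_key above 0.003 m and value of joint any of door_left, door_right above 0.006 m).
It fails at once if the round key is pressed (over 3 mm) (value of joint round_key above 0.003 m).
It fails at once if the bottle on the pan is lifted, shifted over 15 mm or tipped (distance of pan_bottle from where it was at the start of the episode above 0.015 m or angle between pan_bottle's own z axis and vertical above 0.35 rad).
It fails at once if another thing on the bench is lifted, carried or shifted over 25 mm (distance of any of bottle_l, bottle_r, jar, beaker, weight, tray, spatula from where it was at the start of the episode above 0.025 m).
It also fails if it takes over 51 s, if anything falls off the work surface, if the arm or the gripper's body presses on something with over 40 N, if the wrist force passes 120 N, or if a joint passes its speed limit or range.

## Working session

There is one attempt and no reset: what is moved stays moved. The work goes in short steps, Python scripts to look and compute and a shell command to move; the robot and the scene stay as the last step left them, time stands still between calls to the robot, and variables do not carry over. Pictures are saved under pics/ and viewed, about 8 in all and at most 12, crops included, and the job is handed in when it is done.

```bash
mkdir -p pics; ls
python3 - <<'E'
from station import env, optics, order, finder
import cv2, numpy as np
s=env.read_state()
for k,v in s.items(): print(k,np.round(v,3).tolist())
for n in("top","side","wrist"): print(n,{k:np.round(v,4).tolist() if not isinstance(v,str) else v for k,v in optics.get_calibration(n).items()})
for n in("top","side"):
    cv2.imwrite(f"pics/{n}0.png",optics.read_camera(n)[:,:,::-1])
E
```

```text
pics
time_s 0.0
joint_positions [75.046, 39.534, -11.145, 89.744, 9.014, 51.707, -12.325]
qd [-0.014, -0.004, -0.052, -0.055, -0.02, -0.103, 0.008]
joint_torque [0.0, -52.757, -1.267, -15.343, -0.053, 0.007, 0.0]
eef_pos [181.405, -597.572, 301.909]
eef_rot [[0.957, 0.291, -0.001], [0.291, -0.957, 0.002], [-0.0, -0.002, -1.0]]
wrist_force [0.184, 0.78, 0.558]
torque [0.003, -0.038, -0.031]
grip_width 88.145
top {'mtx': [[597.239, 0.0, 325.6255], [0.0, 597.239, 251.666], [0.0, 0.0, 1.0]], 'origin': [331.5824, 10.3831, 1556.2956], 'attitude': [[0.0065, 0.9894, -0.1452], [-1.0, 0.0075, 0.0065], [0.0075, 0.1452, 0.9894]]}
side {'mtx': [[469.1209, 0.0, 315.1275], [0.0, 469.1209, 244.3407], [0.0, 0.0, 1.0]], 'origin': [335.4489, 1020.741, 775.5784], 'attitude': [[-0.9785, 0.0898, -0.1858], [-0.205, -0.5261, 0.8253], [-0.0237, 0.8457, 0.5332]]}
wrist {'mtx': [[371.6483, 0.0, 318.7982], [0.0, 371.6483, 238.9416], [0.0, 0.0, 1.0]], 'tool_from_camera': [[-0.0005, 0.9611, 0.2761, 70.9953], [1.0, 0.0003, 0.0008, -0.1486], [0.0007, 0.2761, -0.9611, -81.69], [0.0, 0.0, 0.0, 1.0]]}
```

View pics/top0.png

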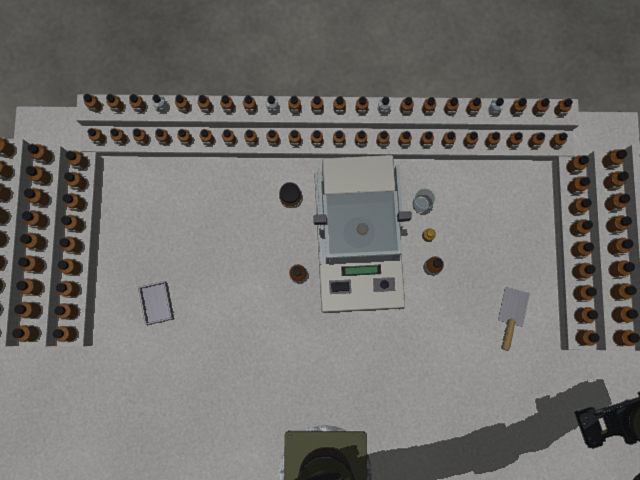

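View pics/side0.png

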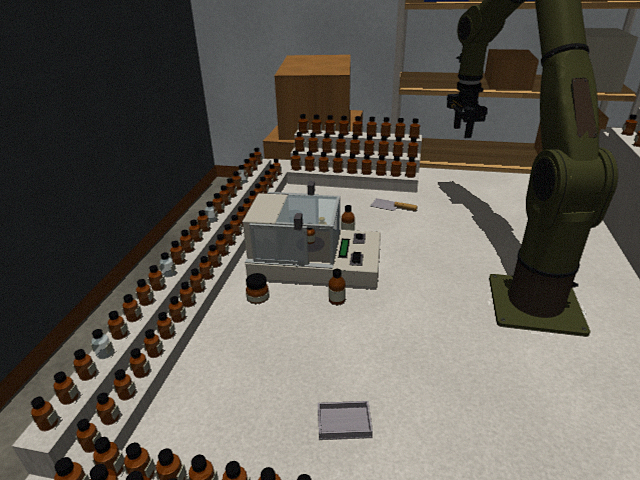

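Top view: balance near centre. The left tab is at about (col 320, row 219), the right at (404, 216), the bar key on the left at (341, 287) and the round key at (384, 284). The side view agrees, with both doors open and bystander bottles close to the flanks.

```bash
python3 - <<'E'
from station import finder
import cv2, numpy as np
im=cv2.imread("pics/top0.png")
c=cv2.resize(im[140:320,300:440],None,fx=4.2,fy=3.3,interpolation=cv2.INTER_CUBIC)
c=cv2.resize(im[145:320,305:435],None,fx=4,fy=3.4,interpolation=cv2.INTER_CUBIC)
cv2.imwrite("pics/crop.png",c)
E
cat > h.py <<'E'
import numpy as np
from station import env,optics,finder
def back(name,px,z):
    """pixel (col,row) -> world point at height z, fixed cameras"""
    c=optics.get_calibration(name); K=np.array(c["mtx"]);R=np.array(c["attitude"]);o=np.array(c["origin"])
    v=np.linalg.inv(K)@[px[0],px[1],1]; d=R@(v*[1,-1,-1]); return o+d*(z-o[2])/d[2]
def proj(name,p):
    c=optics.get_calibration(name); K=np.array(c["mtx"]);R=np.array(c["attitude"]);o=np.array(c["origin"])
    q=(R.T@(np.asarray(p)-o))*[1,-1,-1]; q=K@q; return q[:2]/q[2]
E
python3 - <<'E'
from h import *
for n,px,z in [("L",(320,219),200),("R",(404,216),200),("key",(341,287),73),("rnd",(384,284),73),("FL",(323,311),60),("FR",(404,307),60),("TL",(322,158),180),("TR",(393,156),180)]:
    print(n,back("top",px,z).round(1))
for q in ("tab_left","tare_top"):
  optics.read_camera("top"); r=finder.silhouettes(q,"top")
  print(q,[(round(d["confidence"],2),d["point"],int(d["pixels"].sum())) for d in r][:3])
E
```

```text
L [606.9  15.  200. ]
R [ 615.6 -179.7  200. ]
key [460.7 -38.2  73. ]
rnd [ 469.  -145.4   73. ]
FL [401.5   6.1  60. ]
FR [ 412.8 -196.4   60. ]
TL [759.2  11.4 180. ]
TR [ 765.6 -158.   180. ]
tab_left [(0.67, [214.4, 319.6], 394)]
tare_top [(0.62, [286.6, 337.9], 131), (0.44, [201.5, 398.5], 464)]
```

View pics/crop.png

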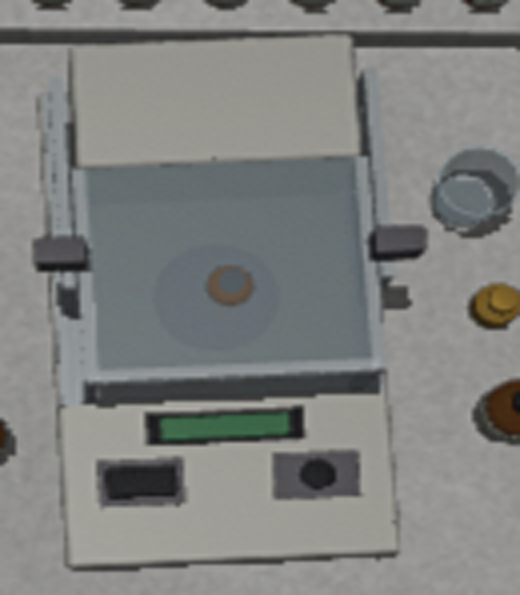

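Zoomed crop: tab tops centre at about (60,249) and (400,239) in the crop. The bar key is at (141,481), round key (318,472), pan centre (217,298), and deck front corners (70,567) and (397,552). Fitting the balance pose from these.

```bash
cat >> h.py <<'E'
X,Y,YAW,DL,DR=0,0,0,0,0
def B(p,x=None,y=None,a=None):
    c,s=np.cos(a),np.sin(a); return np.array([x+c*p[0]-s*p[1],y+s*p[0]+c*p[1],p[2]])
E
python3 - <<'E'
from h import *
from scipy.optimize import least_squares
f=lambda u,v:(305+(u+.5)/4-.5,145+(v+.5)/3.4-.5)
obs=[((-135,55,73),f(141,481)),((-135,-55,73),f(318,472)),((-195,105,60),f(70,566)),((-195,-105,60),f(397,551)),((0,0,70),f(217,298))]
tabs=[(98,f(60,249)),(-98,f(400,239))]
def res(q):
    x,y,a,l,r=q; a/=100
    e=[proj("top",B(p,x,y,a))-o for p,o in obs]
    e+=[proj("top",B((-55+d,t,212),x,y,a))-o for d,(t,o) in zip((l,r),tabs)]
    return np.concatenate(e)
s=least_squares(res,[600,-80,3,90,90],loss='soft_l1'); q=s.x
print(q.round(2)); print(res(q).reshape(-1,2).round(1).tolist())
a=q[2]/100
for n,p in dict(tabL=(-55+q[3],98,195),tabR=(-55+q[4],-98,195),Lshut=(-55,98,195),Rshut=(-55,-98,195),tare=(-135,55,73),rnd=(-135,-55,73)).items(): print(n,B(p,q[0],q[1],a).round(1))
E
```

```text
[601.37 -82.52   6.01  66.64  63.36]
[[0.1, -0.2], [-0.1, 0.1], [-0.9, 0.3], [1.2, 0.2], [-0.2, -0.6], [-0.1, 0.0], [0.2, -0.0]]
tabL [607.1  16.  195. ]
tabR [ 615.6 -179.8  195. ]
Lshut [540.6  12.  195. ]
Rshut [ 552.4 -183.6  195. ]
tare [463.3 -35.7  73. ]
rnd [ 469.9 -145.5   73. ]
```

```bash
python3 -m jog '[[0,0,0.68,0,0,-0.01,0],[0,0,0.68,0,0,-0.01,0],[0,0,0.68,0,0,-0.01,0],[0,0,0.68,0,0,-0.01,0],[0,0,0.68,0,0,-0.01,0]]' 10; python3 -m jog '[[0,0,0,0.104,-0.081,0,0],[0,0,0,0.104,-0.081,0,0],[0,0,0,0.104,-0.081,0,0],[0,0,0,0.104,-0.081,0,0],[0,0,0,0.104,-0.081,0,0]]'
```

```text
time_s: 0.92
eef_pos: [181.6, -597.8, 323.7]
eef_rot: [[0.999, 0.041, 0.0], [0.041, -0.999, 0.001], [0.0, -0.001, -1.0]]
wrist_force: [0.2, -1.4, -0.7]
grip_width: 40.1
time_s: 1.55
eef_pos: [385.5, -429.1, 325.3]
eef_rot: [[1.0, 0.02, 0.0], [0.02, -1.0, -0.006], [0.0, 0.006, -1.0]]
wrist_force: [0.4, -0.6, -0.3]
grip_width: 0.6
```

```bash
python3 -m jog '[[0,0,-0.15,0.098,-0.088,0,0],[0,0,-0.15,0.098,-0.088,0,0],[0,0,-0.15,0.098,-0.088,0,0],[0,0,-0.15,0.098,-0.088,0,0],[0,0,-0.15,0.098,-0.088,0,0]]'
```

```text
time_s: 2.17
eef_pos: [581.4, -239.7, 326.7]
eef_rot: [[0.998, 0.065, 0.004], [0.065, -0.998, -0.008], [0.004, 0.009, -1.0]]
wrist_force: [0.7, -0.5, 0.1]
grip_width: 0.7
```

```bash
python3 -m jog '[[0,0,0,0.065,-0.048,0,0],[0,0,0,0.065,-0.048,0,0],[0,0,0,0.06,-0.046,0,0],[0,0,0,0,0,0,0],[0,0,0,0,0,0,0]]'
python3 - <<'E'
from station import env,optics
import cv2
print(env.read_state()["eef_pos"])
cv2.imwrite("pics/w1.png",optics.read_camera("wrist")[:,:,::-1])
E
```

```text
time_s: 2.8
eef_pos: [658.3, -170.1, 327.5]
eef_rot: [[0.998, 0.066, 0.007], [0.066, -0.998, -0.006], [0.006, 0.006, -1.0]]
wrist_force: [0.1, -1.2, -0.5]
grip_width: 0.4
[ 658.31943408 -170.12458102  327.4648641 ]
```

View pics/w1.png

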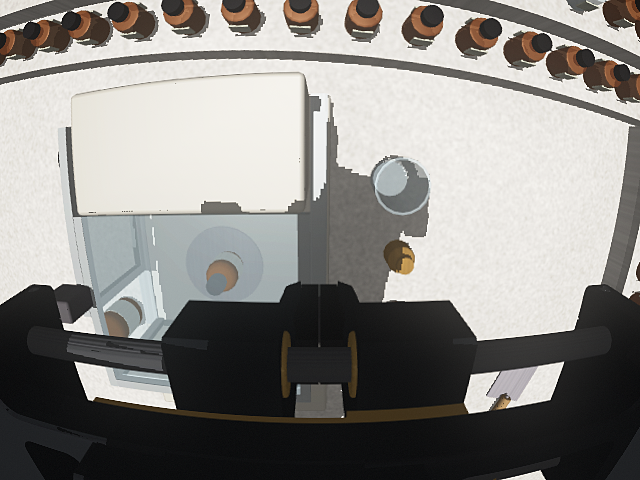

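Wrist view: closed fingertips at about (318,285) over the right door line, the left tab at (72,303), the weight and beaker clear on the right. Lowering behind the right tab.

```bash
python3 -m jog '[[0,0,0,0,0.018,0.06,0],[0,0,0,0,0,0.06,0],[0,0,0,0,0,0.06,0],[0,0,0,0,0,0,0],[0,0,0,0,0,0,0]]'
```

```text
time_s: 3.48
eef_pos: [655.9, -185.4, 256.8]
eef_rot: [[0.998, 0.055, 0.008], [0.055, -0.998, -0.01], [0.007, 0.01, -1.0]]
wrist_force: [0.1, 0.4, 0.2]
grip_width: 0.8
```

```bash
python3 -m jog '[[0,0,0,-0.02,-0.015,0.005,0],[0,0,0,-0.03,0,0,0],[0,0,0,-0.03,0,0,0],[0,0,0,-0.03,0,0,0],[0,0,0,-0.03,0,0,0]]'
```

```text
time_s: 4.1
eef_pos: [601.4, -181.2, 259.4]
eef_rot: [[0.998, 0.056, 0.023], [0.057, -0.998, -0.012], [0.023, 0.013, -1.0]]
wrist_force: [2.5, -1.4, -1.7]
grip_width: 0.7
```

```bash
python3 -m jog '[[0.06,-0.11,0,-0.025,0,0.004,0],[0.06,-0.11,0,-0.025,0,0.004,0],[0.05,-0.11,0,-0.015,0,0.004,0],[0,0,0,-0.01,0,0,0]]'
```

```text
time_s: 4.6
eef_pos: [572.2, -182.8, 257.0]
eef_rot: [[0.998, 0.057, 0.007], [0.057, -0.998, -0.002], [0.007, 0.002, -1.0]]
wrist_force: [1.6, -0.5, -1.1]
grip_width: 0.3
```

```bash
python3 -m jog '[[0,0,0,-0.015,0,0.002,0],[0,0,0,-0.015,0,0.002,0]]'; python3 -m jog '[[0,0,0,-0.015,0,0,0],[0,0,0,-0.015,0,0,0]]'
```

```text
time_s: 4.85
eef_pos: [569.0, -182.8, 257.2]
eef_rot: [[0.998, 0.059, 0.03], [0.059, -0.998, -0.003], [0.03, 0.005, -1.0]]
wrist_force: [15.6, 0.9, -5.5]
grip_width: 0.7
time_s: 5.1
eef_pos: [567.7, -182.7, 257.6]
eef_rot: [[0.996, 0.062, 0.057], [0.062, -0.998, -0.004], [0.056, 0.008, -0.998]]
wrist_force: [14.6, -0.6, -9.9]
grip_width: 0.9
```

The right door meets its stop: 15 N, with the tip at x≈571 against 570 predicted. Backing off, rising, crossing to the left side.

```bash
python3 -m jog '[[0,-0.3,0,0.05,0,0,0],[0,-0.3,0,0.03,0,-0.05,0],[0,-0.2,0,0.03,0,-0.06,0],[0,0,0,0.03,0,0,0],[0,0,0,0,0,0,0]]'
```

```text
time_s: 5.72
eef_pos: [618.5, -177.8, 298.7]
eef_rot: [[0.998, 0.062, -0.017], [0.062, -0.998, -0.004], [-0.018, 0.003, -1.0]]
wrist_force: [-0.2, -0.2, 0.4]
grip_width: 0.7
```

```bash
python3 -m jog '[[0,0,0,0.02,-0.1,0,0],[0,0,0,0.02,-0.1,0,0],[0,0,0,0.01,-0.1,0,0],[0,0,0,0,-0.1,0,0],[0,0,0,0,0,0,0]]'
```

```text
time_s: 6.35
eef_pos: [622.2, -14.9, 289.8]
eef_rot: [[0.998, 0.058, -0.035], [0.058, -0.998, -0.005], [-0.035, 0.003, -0.999]]
wrist_force: [-0.5, -0.5, 0.2]
grip_width: 0.4
```

```bash
python3 -m jog '[[0,0.2,0,0.05,0,-0.02,0],[0,0.2,0,0.035,-0.03,-0.01,0],[0,0.1,0,0.01,-0.03,0,0],[0,0,0,0,-0.02,0,0],[0,0,0,0,0,0,0]]'
```

```text
time_s: 6.98
eef_pos: [655.7, 17.4, 296.9]
eef_rot: [[0.998, 0.054, -0.009], [0.054, -0.999, -0.007], [-0.009, 0.006, -1.0]]
wrist_force: [0.1, 0.2, -0.3]
grip_width: 0.3
```

```bash
python3 -m jog '[[0,0,0,0,0,0.05,0],[0,0,0,0,0,0.05,0],[0,0,0,0,0,0,0],[0,0,0,0,0,0,0]]'; python3 -m jog '[[0,0,0,-0.03,0,0,0],[0,0,0,-0.03,0,0,0],[0,0,0,-0.03,0,0,0],[0,0,0,-0.03,0,0.002,0]]'
```

```text
time_s: 7.48
eef_pos: [654.7, 15.4, 257.0]
eef_rot: [[0.999, 0.053, -0.009], [0.053, -0.999, -0.008], [-0.009, 0.008, -1.0]]
wrist_force: [-0.5, -0.0, -0.7]
grip_width: 0.6
time_s: 7.98
eef_pos: [609.5, 12.4, 260.7]
eef_rot: [[0.999, 0.052, 0.004], [0.052, -0.999, -0.008], [0.003, 0.008, -1.0]]
wrist_force: [2.6, 0.1, -2.3]
grip_width: 0.3
```

```bash
python3 -m jog '[[0,-0.05,0,-0.03,0,0.005,0],[0,-0.05,0,-0.03,0,0.004,0],[0,-0.05,0,-0.03,0,0.004,0],[0,-0.05,0,-0.02,0,0.003,0],[0,0,0,-0.01,0,0,0]]'
```

```text
time_s: 8.6
eef_pos: [562.2, 9.7, 257.4]
eef_rot: [[0.999, 0.051, -0.001], [0.051, -0.999, -0.008], [-0.001, 0.008, -1.0]]
wrist_force: [2.5, 0.8, 1.1]
grip_width: 0.7
```

```bash
python3 -m jog '[[0,0,0,-0.015,0,0.002,0],[0,0,0,-0.015,0,0.002,0],[0,0,0,-0.015,0,0.002,0]]'
```

```text
time_s: 8.98
eef_pos: [557.1, 9.3, 257.4]
eef_rot: [[0.998, 0.051, 0.033], [0.051, -0.999, -0.005], [0.033, 0.007, -0.999]]
wrist_force: [13.4, -1.4, -4.6]
grip_width: 0.4
```

Left door also at its stop: 13 N, with the tip at x≈559 against 558.6 predicted. Backing off, rising, and crossing to in front of the chamber.

```bash
python3 -m jog '[[0,0,0,0.05,0,0,0],[0,0,0,0.02,0,-0.06,0],[0,0,0,0,0,-0.06,0],[0,0,0,0,0,-0.03,0],[0,0,0,0,0,0,0]]'; python3 -m jog '[[0,0,0,-0.08,0.02,0,0],[0,0,0,-0.08,0.02,0,0],[0,0,0,-0.08,0.02,0,0],[0,0,0,0,0.02,0,0],[0,0,0,0,0,0,0]]'
```

```text
time_s: 9.6
eef_pos: [578.4, 10.8, 315.7]
eef_rot: [[0.999, 0.051, 0.017], [0.051, -0.999, -0.007], [0.017, 0.007, -1.0]]
wrist_force: [-0.3, 0.5, -0.5]
grip_width: 0.4
time_s: 10.22
eef_pos: [478.0, -27.0, 309.7]
eef_rot: [[0.999, 0.051, 0.007], [0.051, -0.999, -0.007], [0.006, 0.007, -1.0]]
wrist_force: [-0.4, 0.1, -0.8]
grip_width: 0.1
```

Run:
```python
from station import env,optics
import cv2,numpy as np
s=env.read_state();print(s["eef_pos"].round(1) if hasattr(s["eef_pos"],"round") else s["eef_pos"],np.round(s["eef_rot"],3))
a=optics.read_camera("wrist"); b=optics.read_camera("side")[160:330,220:420]
b=cv2.resize(b,None,fx=2.8,fy=2.8,interpolation=cv2.INTER_CUBIC)
cv2.imwrite("pics/w2.png",a[:,:,::-1]);cv2.imwrite("pics/s2.png",b[:,:,::-1])
```

```text
[478.  -27.  309.7] [[ 0.999  0.051  0.007]
 [ 0.051 -0.999 -0.007]
 [ 0.006  0.007 -1.   ]]
```

View pics/s2.png

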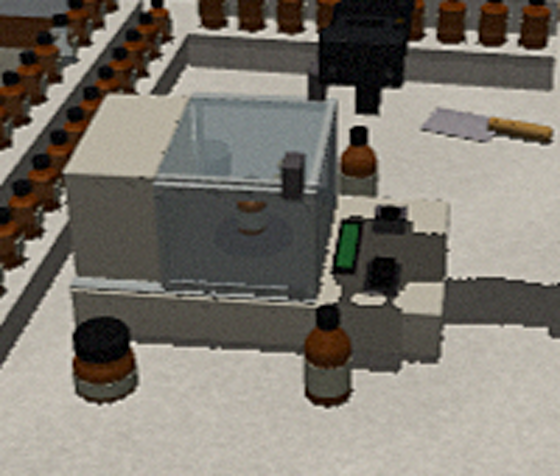

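View pics/w2.png

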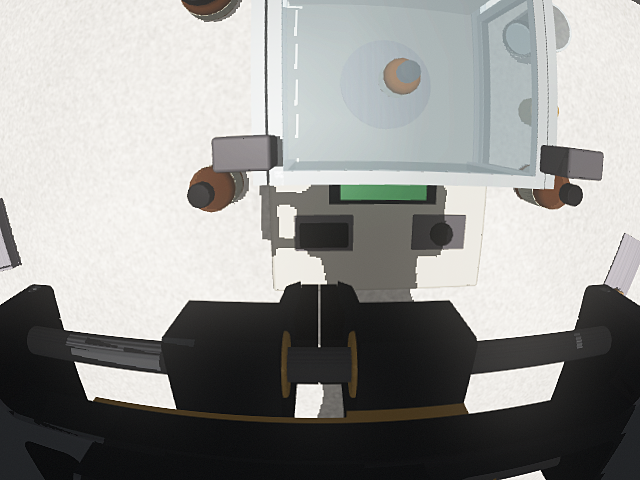

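Both tabs now sit at the chamber's front corners, at (244,152) and (572,162) in the wrist view. The bar key is at (325,235), the round key at (441,234). Checking the key position from the wrist camera.

Run:
```python
from h import *
c=optics.get_calibration("wrist");K=np.array(c["mtx"]);T=np.array(c["tool_from_camera"])
s=env.read_state();R=np.array(s["eef_rot"]);p=np.array(s["eef_pos"])
def wb(u,v,z):
    d=np.array([u-K[0,2],v-K[1,2]]);r=np.hypot(*d);t=r/K[0,0]
    v=np.array([*(d/r*np.sin(t)),np.cos(t)])*[1,-1,-1]
    o=p+R@T[:3,3];w=R@T[:3,:3]@v; return o+w*(z-o[2])/w[2]
for n,u,v,z in [("bar",325,235,73),("round",441,234,73),("tabL",244,137,212),("tabR",572,150,212),("tip",318,285,246)]: print(n,wb(u,v,z).round(1))
```

```text
bar [463.1 -33.7  73. ]
round [ 469.6 -140.7   73. ]
tabL [547.4  13.3 212. ]
tabR [ 557.9 -166.7  212. ]
tip [487.4 -25.5 246. ]
```

```bash
python3 -m jog '[[0,0.3,0,-0.03,0.01,0.02,0],[0,0.3,0,-0.03,0.006,0.05,0],[0,0.3,0,-0.02,0,0.06,0],[0,0.3,0,-0.01,0,0.06,0],[0,0,0,0,0,0,0]]'
```

```text
time_s: 10.95
eef_pos: [451.1, -32.0, 230.4]
eef_rot: [[0.994, 0.057, 0.099], [0.057, -0.998, 0.001], [0.099, 0.005, -0.995]]
wrist_force: [-0.1, 1.2, -0.1]
grip_width: 0.3
```

```bash
python3 -m jog '[[0,0,0,-0.002,0.004,0.065,0],[0,0,0,-0.002,0.004,0.065,0],[0,0,0,-0.001,0,0.055,0],[0,0,0,0,0,0,0],[0,0,0,0,0,0,0]]'
```

```text
time_s: 11.58
eef_pos: [465.4, -33.7, 159.0]
eef_rot: [[0.992, 0.059, 0.108], [0.059, -0.998, 0.002], [0.108, 0.004, -0.994]]
wrist_force: [-0.1, 0.5, 0.4]
grip_width: 0.2
```

```bash
python3 -m jog '[[0,0,0,-0.025,0.004,0.01,0],[0,0,0,-0.002,0,0.01,0],[0,0,0,0,0,0.005,0],[0,0,0,0,0,0,0]]'
```

```text
time_s: 12.08
eef_pos: [463.7, -36.5, 157.1]
eef_rot: [[0.992, 0.059, 0.11], [0.059, -0.998, 0.002], [0.11, 0.004, -0.994]]
wrist_force: [-0.8, -0.4, -0.1]
grip_width: 0.5
```

```bash
python3 -m jog '[[0,0,0,-0.03,0,0.015,0],[0,0,0,-0.01,0,0.02,0],[0,0,0,0,0,0.015,0],[0,0,0,0,0,0,0]]'
```

```text
time_s: 12.58
eef_pos: [462.9, -38.5, 146.7]
eef_rot: [[0.993, 0.054, 0.103], [0.055, -0.999, 0.001], [0.103, 0.005, -0.995]]
wrist_force: [-0.7, 0.3, -0.3]
grip_width: 0.6
```

```bash
python3 -m jog '[[0,0,0,-0.03,-0.008,0,0],[0,0,0,-0.015,0,0,0],[0,0,0,0,0,0,0]]'
```

```text
time_s: 12.95
eef_pos: [450.1, -37.0, 151.7]
eef_rot: [[0.995, 0.049, 0.092], [0.049, -0.999, 0.002], [0.092, 0.003, -0.996]]
wrist_force: [0.2, -0.3, 0.3]
grip_width: 0.2
```

```bash
python3 -m jog '[[0,0,0,0.01,-0.004,0.02,0],[0,0,0,0.005,0,0.01,0],[0,0,0,0,0,0,0]]'
```

```text
time_s: 13.32
eef_pos: [459.7, -35.0, 140.9]
eef_rot: [[0.995, 0.049, 0.09], [0.049, -0.999, 0.002], [0.09, 0.002, -0.996]]
wrist_force: [-0.4, 0.0, -0.6]
grip_width: 0.4
```

```bash
python3 -m jog '[[0,0,0,-0.003,0,0.015,0],[0,0,0,-0.002,0,0.012,0],[0,0,0,-0.002,0,0.012,0]]'
```

```text
time_s: 13.7
eef_pos: [461.9, -35.5, 131.0]
eef_rot: [[0.996, 0.05, 0.078], [0.05, -0.999, 0.003], [0.078, 0.001, -0.997]]
wrist_force: [-10.4, 2.1, 57.2]
grip_width: 0.8
```

The key is bottomed: 57 N and the tip at z≈67. Releasing straight up.

```bash
python3 -m jog '[[0,0,0,0,0,-0.02,0],[0,0,0,-0.01,0,-0.05,0],[0,0,0,-0.01,0,-0.08,0],[0,0,0,-0.01,0,-0.1,0],[0,0,0,0,0,0,0]]'; python3 -m jog '[[0,0,0,-0.03,0.1,-0.08,0],[0,0,0,0,0.1,-0.05,0],[0,0,0,0,0.1,0,0],[0,0,0,0,0.1,0,0],[0,0,0,0,0,0,0]]'
python3 - <<'E'
from station import env,optics
import cv2
t=optics.read_camera("top")[145:320,305:435];t=cv2.resize(t,None,fx=3,fy=3,interpolation=cv2.INTER_CUBIC)
b=optics.read_camera("side")[160:335,220:420];b=cv2.resize(b,(600*1,525),interpolation=cv2.INTER_CUBIC)[:, :410]
import numpy as np
cv2.imwrite("pics/end.png",np.hstack([t,cv2.resize(b,(400,525))])[:,:,::-1])
E
```

```text
time_s: 14.32
eef_pos: [442.5, -36.6, 232.6]
eef_rot: [[0.996, 0.05, 0.079], [0.05, -0.999, 0.002], [0.079, 0.002, -0.997]]
wrist_force: [0.8, -0.4, 0.0]
grip_width: 0.3
time_s: 14.95
eef_pos: [436.4, -201.6, 280.9]
eef_rot: [[0.996, 0.052, 0.077], [0.052, -0.999, 0.003], [0.077, 0.001, -0.997]]
wrist_force: [0.7, 0.6, -0.2]
grip_width: 0.2
```

View pics/end.png

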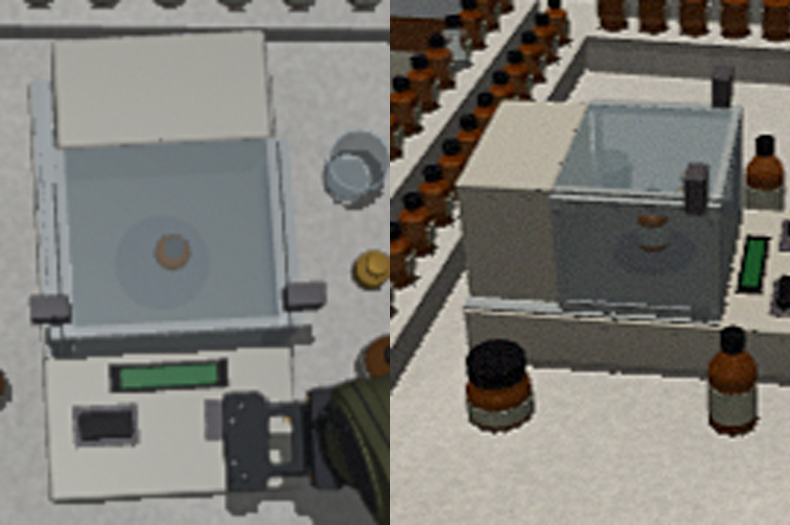

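Both tabs are near the front corners, at (50,304) and (305,292) in the left panel. The bar key is up, the pan bottle is in place and the arm is clear. Comparing the tabs numerically with the fully shut prediction.

Run:
```python
from h import *
for y in (98,-98):
  for d in (0,4,8): 
    u=proj("top",B((-55+d,y,212),601.37,-82.52,.0601)); print(y,d,((u-[305,145]+.5)*3-.5).round(1))
```

```text
98 0 [ 49.2 305.7]
98 4 [ 48.9 300.5]
98 8 [ 48.7 295.3]
-98 0 [306.4 292.3]
-98 4 [306.1 287.1]
-98 8 [305.7 282. ]
```

```bash
python3 -c "
from station import order; print(order.close_job())"
```

```text
the job is handed in; nothing more can be done
None
```

I pushed the right door shut, then the left. I then pressed the bar-shaped tare key to its stop, let it up, moved the arm clear and handed the job in at about 15 s. No verdict was reported.

- **Doors:** both met their rigid stops, at 15 N (right) and 13 N (left). The fingertips stopped within about 1 mm of where a shut door should put them. In the last top picture the tabs match the fully shut position to about 1–2 mm, read by eye.
- **Tare key:** the press bottomed at a fingertip height of about 67 mm, with a peak reading of 57 N. That is well over the 5 N the key needs, but under the 120 N wrist limit. In the last picture the key looks up again, though I did not measure its height.
- **Other things:** the pan bottle, the bystanders in view and the round key's surround looked unmoved. The gripper hid the round key itself in that picture, but I never brought the fingers near it at key height. The tray and spatula were out of view, and the arm never came near them low down.
- **Positioning:** none of the checks failed. Small sideways moves above the key under- and overshot by up to about 1 cm, and I corrected them before pressing.

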